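# Set up a pad printer: barrel into the cradle, print pad held just above it

### The job

Lay the upright black barrel on its side in the white V-blocks of the red cradle, centred, and let it go; then lift the pink print pad from its blue stand by the metal stem, carry it over the top of the yellow guard (not round its ends) and finish still holding it about 10 mm above the barrel, level, centred over it and lined up along it. The pad must never touch the barrel, nothing may bump the guard, and the other things on the bench stay where they are.

Things in the scene. Friction and masses are not known exactly. Their poses are not given: they have to be found in the camera images.
- barrel: black plastic barrel, a solid cylinder 30 mm in diameter and 110 mm long, about 60 g, standing upright on the table at the start with a thin yellow band (100 to 106 mm from its foot) near its top; origin at the centre of its foot end, z along its length toward the banded end. Either end may point either way in the cradle
- barrel_mid (a point): the middle of the barrel, on its centre line, 55 mm from either end; axes as the barrel's
- cradle: fixed printing cradle: red base plate 140 (x) x 80 (y) x 10 mm carrying two white V-blocks, each 14 mm thick along x and 60 mm wide, centred 42 mm before and behind the middle, so 70 mm of free room between them, with 38 mm from the base plate up to the barrel's centre line there; the V-blocks' tops stand 47 mm above the table. The V's (90 degrees) run along the cradle's x axis, which is level. Origin at the centre of its underside, on the table, z up
- cradle_axis (a point): the point 48 mm above the cradle's origin where the middle of a seated barrel lies; a seated barrel lies along the cradle's x with its top line 63 mm above the table. Axes as the cradle's
- pad: print pad, 90 mm tall overall, about 250 g: below, a pink silicone loaf 60 mm long (x) and 36 mm wide (y) with a half-round underside (rigid here); from 32 to 44 mm above its lowest line a plywood plate 70 (x) x 56 (y) mm; from 44 to 90 mm an aluminium stem 44 (x) x 20 (y) mm, centred, to be gripped across its 20 mm width. Origin at the middle of the lowest line of the pink underside, x along the loaf, z up. Either way round above the barrel is right
- pad_stand: fixed blue parking stand, 100 (x) x 70 (y) mm, with two walls 80 mm long along x and 50 mm tall, 42 mm apart inside, which carry the pad by its plywood plate with the pink loaf hanging between them (pad origin 18 mm above the table); the pad lifts straight up out of it and its x axis is roughly the stand's. Origin at the centre of its underside
- guard: fixed yellow sheet and tube guard standing between pad stand and cradle, 220 mm long along its x, 120 mm tall, 10 mm thick at most above its foot (foot 50 mm wide, 6 mm high). Origin at the centre of its underside, z up; its y axis points across it, toward the cradle
- ink_white: bystander: blue ink jar with a white lid, 52 mm in diameter, 75 mm tall; origin at the centre of its underside
- ink_green: bystander: green ink jar with a black lid, 52 mm in diameter, 75 mm tall; origin at the centre of its underside
- screwdriver: bystander: screwdriver with a red handle, lying on the far side of the cradle; origin near its middle
- tape: bystander: cardboard-brown roll of tape lying flat, 70 mm in diameter, 25 mm tall; origin at the centre of its underside
- ink_cup: bystander: dark steel ink cup ring, 60 mm in diameter, 30 mm tall, near the robot; origin at the centre of its underside
Mind the look-alikes: they are no part of the job. What is shaped like the pad but orange, purple or turquoise is not meant.

How it is judged:
By the outcome, as a careful person would: the job done as asked, in the order asked, and still so for the second after the job is handed in, while the arm keeps its last pose, push and grip.
It also fails if it takes over 58 s, if anything falls off the work surface, if the arm or the gripper's body presses on something with over 40 N, if the wrist force passes 120 N, or if a joint passes its speed limit or range.

### The arm

A 7-joint arm with a two-finger parallel gripper is mounted at the origin on the work surface. World frame = base frame: x ahead of the robot, y to its left, z up, the work surface at z = 0. Lengths are in m, angles in rad, forces in N, time in s.
With the tool pointing down it reaches from about 0.425 to 0.875 m from the base axis. Payload 8.4 kg.
Tool frame: the origin (TCP) lies on the front face of the gripper's body, between the roots of the fingers; the fingertips stand 73 mm ahead of it and the grasp point (between the pads) lies 54 mm ahead of it; z points along the fingers, y is the line along which they close (so a half turn about z gives the same grasp; the last joint's range is limited). The gripper opens to 85 mm and grips with 20 to 120 N. Pads are 22 mm wide; open, the fingers measure 114 mm over their backs; the gripper's body (76 mm by 85 mm) begins 54 mm behind the grasp point. The pads swing forward as they close: fully open they stand 13 mm farther back than shut.
Start: joints at [1.19, 0.333, 0.04, 1.465, -0.013, 1.343, -0.059], TCP at [0.181, -0.624, 0.304] pointing down, gripper open.
Joint ranges: [-2.58, 2.58], [-0.38, 2.09], [-1.3, 1.39], [0.25, 2.4], [-1.5, 4.64], [0.08, 2.09], [-2.65, 2.65]. Speed limits (rad/s): [2.22, 2.22, 2.79, 2.79, 3.14, 3.14, 3.14].

### API

Orientations are given as a rotation vector (axis times angle).
In Python, from cell import get_state, capture, close_job gives the robot as it stands.
- The arm moves only by the tool step_arm, never from a script. Its argument "rows" is a list of rows, each a list of 6 numbers: the shift along the tool's x, y, z in mm, then the turn, a rotation vector about the tool's x, y, z in rad. In form: [[x, y, z, wx, wy, wz], ...]. A call has 1 to 10 rows; each row shifts and turns the commanded pose from where the row before left it, along the tool's axes as they then stand; what a row does not reach is not made up. A row lasts 1/12 s, in which the tool goes at most 41.7 mm and 7.16 degrees, less where a joint would pass 70% of its speed; a pose out of reach is approached as far as the arm can. A call with a gripper value outside its range is refused whole. "gripper" is the finger opening in mm, from 0 to 85.4, set as the call begins (left out, the last holds). The fingers move at their own pace and stop on an object; "newtons" is the grip in N (left out, the last holds). Time passes only in rows, so rows that do not move let the fingers close. It gives the time, the measured TCP pose, the force, the opening and the grip force at its end, in the units of the state.
- get_state(): the state, without advancing time (a new reading comes with each control period).
- capture(name): name is "side" or "top"; returns a dict with "image" (384x512x3 uint8, red, green, blue), "fovy" (degrees; the focal length in pixels is half the picture's height over the tangent of half this angle, whatever the lens; pixels are square), "cx", "cy" (the principal point, pixels), "R" (3x3) and "t" (3): a world point X has camera coordinates R X + t. Camera axes: x right, y down, z forward; pixel columns grow to the right and rows downward; lengths in m; the calibration is good to about 2 mm. A picture is of the moment at which its call begins. There is no depth.
- close_job(): hands the job in; it is judged then, once.
The state is a dict: "time": time; "q": joint angles; "qd": joint speeds; "effort": joint torques, N m; "position": TCP position; "orientation": TCP orientation; "contact_force": force on the tool from outside, world axes, zero at the start; "torque": the same for the moment, N m; "grip_width": finger opening in m; "grip_force": force on a finger pad.
Only numpy, scipy, OpenCV 4.12 (cv2) and the standard library are available. Lean on these libraries where they do the work, as an engineer would, in place of code of your own. Each camera call takes 0.05 s, during which the arm holds its last target. There are 200 camera calls.

## Working session

There is one attempt and no reset: what is moved stays moved. The work goes in short steps, Python scripts to look and compute and a tool call to move; the robot and the scene stay as the last step left them, time stands still between calls to the robot, and variables do not carry over. Pictures are saved under pics/ and viewed, at most 10 in all, crops included, and the job is handed in when it is done.

Besides the shell and the picture viewer there is one more tool, called after "Emit:" as name(argument=value, ...) on one line, values as JSON. step_arm: Moves the arm, as the interface text tells. Its arguments: {"type":"object","properties":{"rows":{"type":"array","items":{"type":"array","items":{"type":"number"}}},"gripper":{"type":"number"},"newtons":{"type":"number"}},"required":["rows"]}

```bash
mkdir -p pics; ls
python3 - <<'E'
from cell import *
import cv2
print(get_state())
for n in("side","top"):
    c=capture(n); cv2.imwrite(f"pics/{n}0.png",c["image"][:,:,::-1]); print(n,c["fovy"],c["cx"],c["cy"],c["R"],c["t"])
E
```

```text
pics
{'time': 0.0, 'q': array([ 1.18979258,  0.33392299,  0.03984314,  1.46632657, -0.01338491,
        1.34325125, -0.05850594]), 'qd': array([-3.43669170e-04,  2.74510546e-04,  2.41469303e-04,  1.03273806e-04,
        2.51518975e-05,  1.48851673e-03, -2.04157507e-03]), 'effort': array([-8.67663894e-04, -6.58544827e+01,  1.36455998e+00, -4.05561519e+01,
        1.66425220e-02,  1.25179288e-02,  1.82251210e-05]), 'position': array([ 0.18065392, -0.62403006,  0.30298585]), 'orientation': array([-3.10886679e+00, -4.40980730e-01,  5.42659622e-04]), 'contact_force': array([ 0.3124805 ,  0.52934189, -1.19089884]), 'torque': array([ 0.00159564, -0.02241523, -0.01318188]), 'grip_force': 0.0, 'grip_width': 0.08551509583163248}
side 51.457298401907096 256.6583740910228 201.90688914387832 [[-0.68935784 -0.72418983  0.01829891]
 [-0.52876544  0.48574557 -0.69603042]
 [ 0.49516954 -0.48948986 -0.71777908]] [0.34423526 0.36728312 0.81552793]
top 48.27853416833919 254.86707578846554 191.0952712969336 [[ 0.00406552 -0.99991788 -0.01215332]
 [-0.99752638 -0.00320232 -0.07022012]
 [ 0.07017543  0.01240874 -0.99745748]] [-0.02848752  0.55472109  1.21247418]
```

View pics/side0.png

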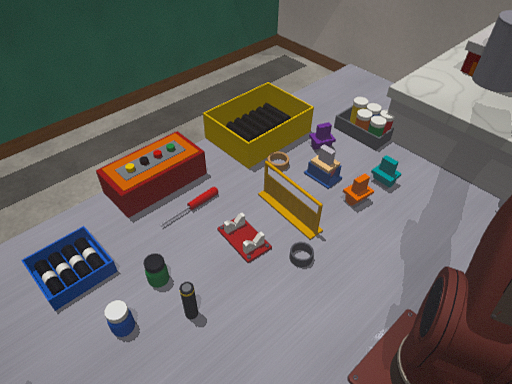

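View pics/top0.png

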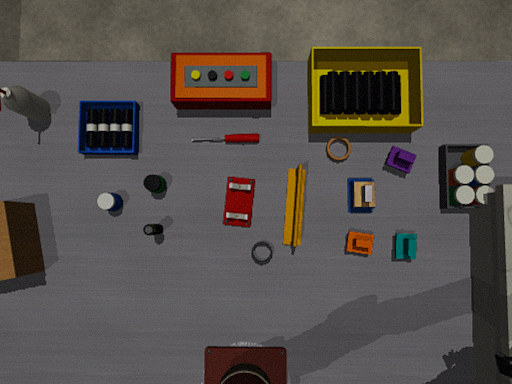

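The side view shows the barrel at about (189,299), the cradle at (244,237), the guard at (292,203) and the pad on its stand at (324,165). The top view shows the barrel at about (153,229), the cradle at (239,202), the guard at (295,205) and the pad at (362,195).

```bash
cat > h.py <<'E'
import numpy as np, cv2
from cell import *
def ray(c,uv):
    f=c["image"].shape[0]/2/np.tan(np.radians(c["fovy"]/2))
    d=c["R"].T@np.array([(uv[0]-c["cx"])/f,(uv[1]-c["cy"])/f,1.]); return -c["R"].T@c["t"],d
def onz(c,uv,z):
    o,d=ray(c,uv); return o+d*(z-o[2])/d[2]
def proj(c,X):
    f=c["image"].shape[0]/2/np.tan(np.radians(c["fovy"]/2)); p=c["R"]@np.array(X,float)+c["t"]
    return f*p[:2]/p[2]+[c["cx"],c["cy"]]
def two(c1,u1,c2,u2):
    A=np.zeros((3,3));b=np.zeros(3);R=[]
    for c,u in((c1,u1),(c2,u2)):
        o,d=ray(c,u);d=d/np.linalg.norm(d);P=np.eye(3)-np.outer(d,d);A+=P;b+=P@o;R.append((P,o))
    X=np.linalg.solve(A,b); return X,[np.linalg.norm(P@(X-o)) for P,o in R]
E
python3 - <<'E'
from h import *
import numpy as np
s=capture("side");t=capture("top")
np.save("s0.npy",s,allow_pickle=True);np.save("t0.npy",t,allow_pickle=True)
a=cv2.resize(t["image"][150:270,215:385],None,fx=4.4,fy=4.4,interpolation=cv2.INTER_CUBIC)
cv2.imwrite("pics/t1.png",a[:,:,::-1])
a=cv2.resize(s["image"][130:330,170:360],None,fx=3,fy=3,interpolation=cv2.INTER_CUBIC)
cv2.imwrite("pics/s1.png",a[:,:,::-1])
def blobs(c,name,lo,hi,box):
    x0,y0,x1,y1=box
    hsv=cv2.cvtColor(c["image"],cv2.COLOR_RGB2HSV)[y0:y1,x0:x1]
    m=cv2.inRange(hsv,lo,hi); n,l,st,ce=cv2.connectedComponentsWithStats(m)
    for i in range(1,n):
        if st[i,4]>8:
            pts=np.argwhere(l==i)[:,::-1].astype(np.float32)
            r=cv2.minAreaRect(pts)
            print(name,st[i],np.round(ce[i]+[x0,y0],2),"rect",np.round(np.array(r[0])+[x0,y0],2),np.round(r[1],1),round(r[2],1))
T=(215,150,385,270)
blobs(t,"top red",(0,150,60),(8,255,255),(215,165,265,235))
blobs(t,"top white",(0,0,150),(180,60,255),(215,165,265,235))
blobs(t,"top yellow",(15,120,60),(32,255,255),(275,155,315,255))
blobs(t,"top padwood",(5,40,150),(25,140,255),(340,170,385,220))
blobs(t,"top white stem",(0,0,140),(180,50,255),(340,170,385,220))
blobs(t,"top blue",(100,120,30),(125,255,255),(340,170,385,220))
blobs(t,"top dark",(0,0,0),(180,255,60),(140,215,172,245))
blobs(t,"top band",(15,80,60),(35,255,255),(140,215,172,245))
blobs(s,"side dark",(0,0,0),(180,255,60),(170,275,210,330))
blobs(s,"side band",(15,80,60),(35,255,255),(170,275,210,330))
blobs(s,"side white",(0,0,150),(180,60,255),(215,205,275,262))
for k,uv in dict(barrel=(153,229)).items(): print(k,onz(t,uv,.11),onz(s,(187,286),.11))
E
```

```text
top red [  8  12  32  50 807] [238.59 201.24] rect [238.45 201.5 ] [27.3 47.9] 5.7
top white [14 18  3  5 10] [230.3 184.9] rect [230.35 184.95] [1.9 4.1] 18.4
top white [33 20  2  5  9] [248.56 186.78] rect [248.5 187. ] [4. 1.] 90.0
top white [11 48  3  4 12] [227.  214.5] rect [227.  214.5] [3. 2.] 90.0
top yellow [ 18   9  13  83 604] [298.94 206.13] rect [299.06 205.14] [ 7.6 82.4] 4.0
top yellow [  8  13  14  77 673] [289.5  206.53] rect [289.59 206.22] [ 8.9 76.2] 4.1
top padwood [ 14  12  14  24 122] [358.24 192.43] rect [360.5 193.5] [23. 13.] 90.0
top white stem [ 25  15   7  17 109] [368.18 192.69] rect [368. 193.] [16.  6.] 90.0
top blue [  8   8  27  35 308] [356.32 196.37] rect [361. 195.] [26. 34.] 0.0
top dark [  3   9  21  20 241] [155.41 231.89] rect [153.  233.5] [19. 20.] 90.0
side dark [10  7 14 13 50] [186.68 289.12] rect [186.5 288. ] [10.8 13.2] 68.2
side dark [ 11  18  17  26 289] [190.03 306.06] rect [189.88 305.92] [24.9 13.1] 78.7
side band [ 9 15 15  7 37] [186.65 293.78] rect [186. 293.] [ 6. 14.] 90.0
side white [   0    0   60   57 2138] [244.39 229.34] rect [244.5 233. ] [56. 59.] 90.0
barrel [0.44672231 0.24237835 0.11      ] [0.4486151 0.2526688 0.11     ]
```

View pics/t1.png

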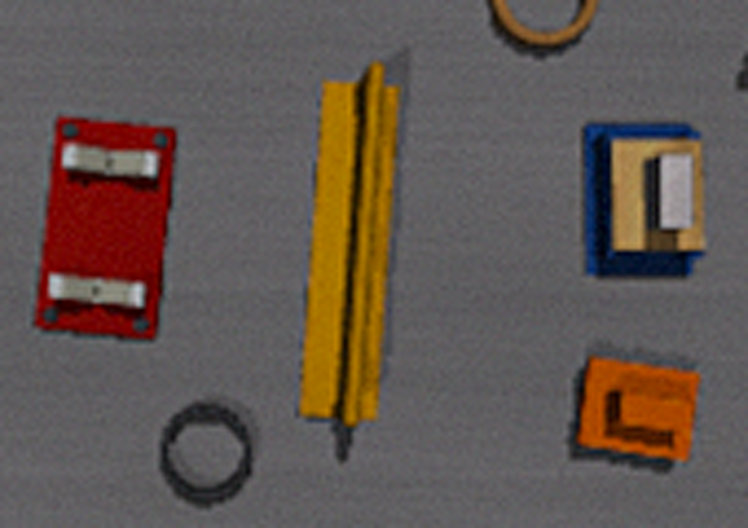

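View pics/s1.png

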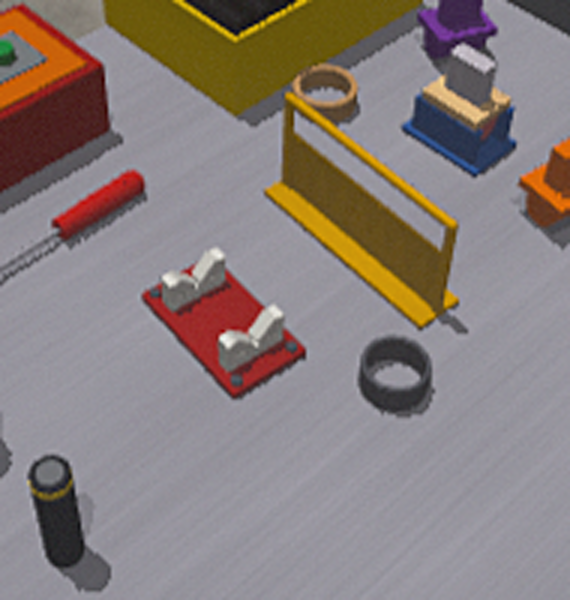

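The crops show the cradle plate corners in t1 at about (58,118), (176,129), (155,338) and (37,326), and the stem top at (661–692, 153–229). The guard's top tube runs from (377,65) to (349,425). In s1 the barrel cap is at about (51,470) and its foot at about (63,552).

Run:
```python
from h import *
s=np.load("s0.npy",allow_pickle=True).item();t=np.load("t0.npy",allow_pickle=True).item()
T=lambda x,y:((x+.5)/4.4-.5+215,(y+.5)/4.4-.5+150)
S=lambda x,y:((x+.5)/3-.5+170,(y+.5)/3-.5+130)
r=lambda v:np.round(np.array(v)*1000,1)
C=[onz(t,T(*p),.01) for p in((58,118),(176,129),(155,338),(37,326))]
print("cradle top",r(C),r(np.mean(C,0)))
C2=[onz(s,S(*p),.01) for p in((145,296),(221,262),(305,351),(236,394))]
print("cradle side",r(C2),r(np.mean(C2,0)))
x=C[0]+C[1]-C[2]-C[3];print("yaw",np.degrees(np.arctan2(x[1],x[0])));x=C2[0]+C2[1]-C2[2]-C2[3];print("yaw s",np.degrees(np.arctan2(x[1],x[0])))
print("stem top",r([onz(t,T(*p),.108) for p in((661,153),(692,153),(692,229),(661,229),(676,191))]))
print("stem top side",r([onz(s,S(*p),.108) for p in((453,48),(466,45),(494,65),(480,74))]))
print("plate top",r([onz(t,T(*p),.062) for p in((612,140),(704,140),(704,250),(612,250),(658,195))]))
print("stand base",r([onz(t,T(*p),.0) for p in((586,123),(586,276))]))
print("guard tube",r([onz(t,T(*p),.118) for p in((377,65),(349,425))]), "side",r([onz(s,S(*p),.118) for p in((288,96),(455,226))]))
print("guard foot",r([onz(t,T(*p),.006) for p in((325,82),(301,415),(399,87),(376,418))]))
print("barrel side",r(onz(s,S(51,470),.11)),r(onz(s,S(63,552),0)))
p=[(138+i,215+j) for i in range(30) for j in range(30)]
g=cv2.cvtColor(t["image"],cv2.COLOR_RGB2GRAY); print(g[218:246,140:172])
for X in((.447,.245,.11),(.447,.245,0)): print(proj(t,X),proj(s,X))
for n,uv,z in(("green",(154,184),.075),("white",(106,201),.075),("cup",(261,252),.03),("tape",(339,149),.025),("orange",(360,243),.06)):print(n,r(onz(t,uv,z)))
```

```text
cradle top [[597.9  52.5  10. ]
 [590.9 -25.5  10. ]
 [453.4 -12.3  10. ]
 [460.9  65.1  10. ]] [525.8  20.   10. ]
cradle side [[595.3  53.3  10. ]
 [579.4 -24.8  10. ]
 [453.2  -8.6  10. ]
 [460.6  66.1  10. ]] [522.1  21.5  10. ]
yaw -5.368135568588601
yaw s -6.357329822974661
stem top [[ 567.4 -320.3  108. ]
 [ 567.5 -339.   108. ]
 [ 521.5 -338.3  108. ]
 [ 521.4 -319.7  108. ]
 [ 544.4 -329.   108. ]]
stem top side [[ 568.7 -324.8  108. ]
 [ 563.1 -338.   108. ]
 [ 524.5 -333.8  108. ]
 [ 524.9 -312.9  108. ]]
plate top [[ 579.6 -300.9   62. ]
 [ 579.7 -358.6   62. ]
 [ 510.5 -357.6   62. ]
 [ 510.3 -300.    62. ]
 [ 544.9 -329.3   62. ]]
stand base [[ 596.6 -297.4    0. ]
 [ 495.2 -296.2    0. ]]
guard tube [[ 619.3 -147.9  118. ]
 [ 403.6 -130.5  118. ]] side [[ 618.  -144.6  118. ]
 [ 405.  -130.3  118. ]]
guard foot [[ 622.8 -124.     6. ]
 [ 403.5 -108.     6. ]
 [ 619.6 -172.9    6. ]
 [ 401.8 -157.     6. ]]
barrel side [448.4 253.7 110. ] [447.8 257.5   0. ]
[[ 91  91  95  88  93  92  92  94  85  92  91  92  92  91  96  92  94  91
   92  95  93  94  89  85  80  69  77  
[... 3157 characters left out ...]
0  44  37  44  58  86 101  95  93  96  98  93  95  92]
 [ 95  93  92  91  93  96  91  93  92  96  94  96  92  96  95 102  81  48
   37  38  57  70  90  98  91 100  97  94  92  95  98  99]
 [ 92  95  92  90  95  98  89 100  91  93  96  97  97  92  94  93 104  79
   64  65  95 102 103 100  94  97  97  95  92  98  97  98]
 [ 90  95  96 103  89  93  94  97  97  95  95  95  96  98  96  98  98  98
   95  99 101  96  93  98  96  89  94  95  99  95  94  96]]
[152.01744338 228.8907398 ] [190.41552631 284.33845388]
[161.52712079 228.21896821] [195.24487987 310.50930246]
green [569.6 250.9  75. ]
white [522.3 382.4  75. ]
cup [381.9 -44.6  30. ]
tape [ 676.5 -267.9   25. ]
orange [ 409.9 -316.5   60. ]
```

Emit:
step_arm(rows=[[-40, 0, 0, 0, 0, 0], [-40, 0, 0, 0, 0, 0]])

```text
time: 0.37
position: [0.1063, -0.6461, 0.3036]
orientation: [-3.109, -0.451, -0.002]
contact_force: [-0.3, -1.2, 0.3]
grip_width: 0.0851
grip_force: 0.0
```

Emit:
step_arm(rows=[[33.5, -22.5, 0, 0, 0, 0], [33.5, -22.5, 0, 0, 0, 0], [33.5, -22.5, 0, 0, 0, 0], [33.5, -22.5, 0, 0, 0, 0], [33.5, -22.5, 0, 0, 0, 0], [33.5, -22.5, 0, 0, 0, 0], [33.5, -22.5, 0, 0, 0, 0], [33.5, -22.5, 0, 0, 0, 0]])

```text
time: 1.03
position: [0.3121, -0.3974, 0.304]
orientation: [3.11, 0.441, -0.0]
contact_force: [0.5, -1.1, -0.8]
grip_width: 0.0854
grip_force: 0.0
```

Emit:
step_arm(rows=[[33.5, -22.5, 0, 0, 0, 0], [33.5, -22.5, 0, 0, 0, 0], [33.5, -22.5, 0, 0, 0, 0], [33.5, -22.5, 0, 0, 0, 0], [33.5, -22.5, 0, 0, 0, 0], [33.5, -22.5, 0, 0, 0, 0], [33.5, -22.5, 0, 0, 0, 0], [33.5, -22.5, 0, 0, 0, 0]])

```text
time: 1.7
position: [0.5195, -0.1501, 0.3041]
orientation: [3.11, 0.441, 0.001]
contact_force: [0.4, -1.1, -0.0]
grip_width: 0.0854
grip_force: 0.0
```

Emit:
step_arm(rows=[[6.3, -37.7, 0, 0, 0, 0], [6.3, -37.7, 0, 0, 0, 0], [6.3, -37.7, 0, 0, 0, 0], [6.3, -37.7, 0, 0, 0, 0], [6.3, -37.7, 0, 0, 0, 0], [6.3, -37.7, 0, 0, 0, 0], [6.3, -37.7, 0, 0, 0, 0], [6.3, -37.7, 0, 0, 0, 0], [6.3, -37.7, 0, 0, 0, 0]])

```text
time: 2.45
position: [0.4781, 0.1916, 0.3041]
orientation: [3.11, 0.441, 0.001]
contact_force: [1.5, 0.2, -0.8]
grip_width: 0.0855
grip_force: 0.0
```

```bash
python3 -c "
from cell import *
s=get_state();print(s['q'],s['position'],s['orientation'],s['time'])"
```

```text
[ 0.22126797  0.11382516 -0.73261824  1.75794008  0.07944391  1.29933216
 -1.81878592] [0.47809802 0.19159691 0.30413217] [3.11020751e+00 4.40597601e-01 7.93729527e-04] 2.45
```

Emit:
step_arm(rows=[[6, -26, 0, 0, 0, -0.077], [6, -26, 0, 0, 0, -0.077], [6, -26, 0, 0, 0, -0.077], [0, 0, 0, 0, 0.118, 0], [0, 0, 0, 0, 0.118, 0], [0, 0, 0, 0, 0.118, 0], [0, 0, 0, 0, 0.118, 0], [0, 0, 0, 0, 0.118, 0], [0, 0, 0, 0, 0.118, 0]])

```text
time: 3.2
position: [0.4685, 0.2683, 0.305]
orientation: [-2.699, -0.706, -1.01]
contact_force: [-0.3, 2.5, -0.2]
grip_width: 0.0851
grip_force: 0.0
```

```bash
cat >> h.py <<'E'
from scipy.spatial.transform import Rotation as Ro
def st():
    s=get_state();R=Ro.from_rotvec(s['orientation']).as_matrix();p=s['position']
    print("t",round(s['time'],2),"q",np.round(s['q'],2),"p",np.round(p*1000,1),"grasp",np.round((p+.054*R[:,2])*1000,1),"\n",np.round(R,3).tolist(),"w",round(s['grip_width']*1000,1),"F",np.round(s['contact_force'],1))
    return s,R,p
E
python3 -c "
from h import *
st()"
```

```text
t 3.2 q [ 0.17 -0.27 -0.7   2.18 -0.29  0.46 -1.41] p [468.5 268.3 305. ] grasp [499.4 285.5 264.3] 
 [[0.658, 0.489, 0.573], [0.37, -0.872, 0.319], [0.656, 0.002, -0.755]] w 85.1 F [-0.3  2.5 -0.2]
```

```bash
cat > k.py <<'E'
import numpy as np, itertools
from scipy.spatial.transform import Rotation as Ro
D=[([1.18979258,0.33392299,0.03984314,1.46632657,-0.01338491,1.34325125,-0.05850594],[0.18065392,-0.62403006,0.30298585],[-3.10886679,-0.44098073,0.00054266]),
([0.22126797,0.11382516,-0.73261824,1.75794008,0.07944391,1.29933216,-1.81878592],[0.47809802,0.19159691,0.30413217],[3.11020751,0.440597601,7.93729527e-04])]
from cell import get_state
s=get_state(); D.append((s['q'],s['position'],s['orientation']))
def rots(q,sg,o):
    Rs=[];R=np.eye(3)
    for i in range(7):
        ax='z' if i%2==0 else 'y'
        R=R@Ro.from_euler(ax,sg[i]*q[i]+o[i]).as_matrix();Rs.append(R)
    return Rs
best=[]
h=np.pi/2
for sg in itertools.product((1,-1),repeat=4):
  for o1 in(0,h,-h,2*h):
   for o7 in(0,h,-h,2*h):
    s7=[sg[0],1,sg[1],1,sg[2],1,sg[3]];o=[o1,0,0,0,0,0,o7]
    e=sum((Ro.from_matrix(rots(q,s7,o)[-1]).inv()*Ro.from_rotvec(r)).magnitude() for q,p,r in D)
    best.append((e,s7,o))
best.sort(key=lambda b:b[0]);print(best[:4])
e,sg,o=best[0]
A=[];b=[]
for q,p,r in D:
    Rs=rots(q,sg,o)
    A.append(np.c_[np.array([0,0,1.]),Rs[1],Rs[3],Rs[5][:,[0,2]]]);b.append(p)
A=np.vstack(A);b=np.hstack(b)
x,res,rk,sv=np.linalg.lstsq(A,b,rcond=1e-3);print("d1,|shoulder xyz|elbow xyz|wrist xz",np.round(x,3),rk,np.round(sv,2),"err mm",np.round((A@x-b)*1000,1))
E
python3 k.py
```

```text
[(2.536785995138861e-08, [-1, 1, -1, 1, -1, 1, -1], [0, 0, 0, 0, 0, 0, 1.5707963267948966]), (0.7729664130817383, [-1, 1, -1, 1, 1, 1, -1], [0, 0, 0, 0, 0, 0, 1.5707963267948966]), (0.9947225492314178, [-1, 1, -1, 1, 1, 1, -1], [1.5707963267948966, 0, 0, 0, 0, 0, 3.141592653589793]), (1.0038469748232806, [-1, 1, -1, 1, -1, 1, -1], [-1.5707963267948966, 0, 0, 0, 0, 0, 0])]
d1,|shoulder xyz|elbow xyz|wrist xz [ 0.025  0.03  -0.123  0.22  -0.311  0.076  0.408 -0.075  0.13 ] 8 [3.41 2.92 2.41 0.64 0.56 0.42 0.36 0.16 0.  ] err mm [-0.4  0.1 -1.1  0.1  0.3  1.1 -0.   0.1 -0. ]
```

```bash
cat >> k.py <<'E'
A=[];b=[]
for q,p,r in D:
    Rs=rots(q,sg,o)
    A.append(np.c_[np.array([0,0,1.]),Rs[0][:,0],Rs[1][:,1:],Rs[3][:,1:],Rs[5][:,1:]]);b.append(p)
A=np.vstack(A);b=np.hstack(b)
x,res,rk,sv=np.linalg.lstsq(A,b,rcond=1e-9);print("d1,x1,y2,z2,y4,z4,y6,z6",np.round(x,4),rk,np.round(sv,3),"err mm",np.round((A@x-b)*1000,1))
E
python3 k.py|tail -1
```

```text
-4.000e-04  2.901e-01] 8 [3.05  2.953 2.298 0.571 0.424 0.381 0.178 0.111] err mm [-0. -0. -0. -0.  0.  0.  0. -0.  0.]
```

Run:
```python
import io,contextlib
with contextlib.redirect_stdout(io.StringIO()): import k
import numpy as np; print(np.round(k.x,4)); np.save("kx.npy",k.x)
from scipy.optimize import least_squares
from scipy.spatial.transform import Rotation as Ro
lo=np.array([-2.58,-.38,-1.3,.25,-1.5,.08,-2.65])+.02;hi=np.array([2.58,2.09,1.39,2.4,4.64,2.09,2.65])-.02
x=k.x
def fk(q):
    Rs=k.rots(q,k.sg,k.o)
    p=np.array([0,0,x[0]])+Rs[0][:,0]*x[1]+Rs[1][:,1:]@x[2:4]+Rs[3][:,1:]@x[4:6]+Rs[5][:,1:]@x[6:8]
    return p,Rs[-1]
def ik(p,R,seeds):
    best=(9,None)
    for q0 in seeds:
        f=lambda q:np.r_[(fk(q)[0]-p)*3,(Ro.from_matrix(R.T@fk(q)[1])).as_rotvec()]
        s=least_squares(f,np.clip(q0,lo+.01,hi-.01),bounds=(lo,hi),max_nfev=80)
        if 2*s.cost<best[0]: best=(2*s.cost,s.x)
        if best[0]<1e-8: break
    return best
rng=np.random.default_rng(0)
seeds=[np.array(k.D[2][0]),np.array(k.D[1][0])]+[rng.uniform(lo,hi) for _ in range(5)]
def pose(G,az,tilt,flip=0):
    # tool z tilted by tilt from down toward az; tool x in that plane
    u=np.array([np.cos(az),np.sin(az),0]);kz=np.array([0,0,1.])
    z=np.sin(tilt)*u-np.cos(tilt)*kz; xx=np.cos(tilt)*u+np.sin(tilt)*kz
    if flip: xx=-xx
    R=np.c_[xx,np.cross(z,xx),z]; return np.array(G)-.054*z,R
print("PICK feasible (az,tilt) err<1mm")
B=(.447,.255,.065)
for az in range(0,360,45):
    for tl in (30,45,60):
        if any(ik(*pose(B,np.radians(az+30),np.radians(tl),f),seeds)[0]<1e-5 for f in(0,1)): print("az",az+30,"tilt",tl)
print("PLACE along cradle x")
C=(.524,.02,.055)
for tl in (-60,-45,-30,0,30,45):
    for f in(0,1):
        e,q=ik(*pose(C,np.radians(-5.3),np.radians(tl),f),seeds)
        if e<1e-5: print(tl,f,np.round(q,2))
```

```text
[ 2.508e-01  0.000e+00 -2.200e-02  4.830e-01 -2.210e-02  5.031e-01
 -4.000e-04  2.901e-01]
PICK feasible (az,tilt) err<1mm
az 30 tilt 30
az 75 tilt 30
az 75 tilt 45
az 75 tilt 60
az 120 tilt 30
az 120 tilt 45
az 120 tilt 60
az 165 tilt 30
az 165 tilt 45
az 165 tilt 60
az 210 tilt 30
az 210 tilt 45
az 210 tilt 60
az 255 tilt 30
az 255 tilt 45
az 255 tilt 60
az 300 tilt 30
az 300 tilt 45
az 300 tilt 60
az 345 tilt 30
az 345 tilt 45
az 345 tilt 60
PLACE along cradle x
-60 0 [-0.22  1.02  0.32  1.19 -0.29  2.02 -1.53]
-60 1 [-0.02  1.   -0.04  1.18 -0.11  2.01  1.42]
-45 0 [ 0.56  1.12 -1.11  1.32  0.52  1.91 -2.25]
-45 1 [-0.33  0.86  0.43  1.38 -0.32  1.77  1.65]
-30 0 [ 0.08  0.64 -0.2   1.55  0.02  1.48 -1.79]
-30 1 [-0.36  0.66  0.41  1.58 -0.27  1.49  1.61]
0 0 [ 0.32  0.32 -0.51  1.95  0.19  0.92 -1.95]
0 1 [ 0.76  0.49 -1.05  1.93  0.5   1.01  0.96]
30 0 [ 0.63  0.11 -0.86  2.35  0.84  0.32 -2.63]
30 1 [ 0.93  0.19 -1.18  2.34  1.    0.38  0.4 ]
```

```bash
cat >> h.py <<'E'
kx=np.load("kx.npy")
lo=np.array([-2.58,-.38,-1.3,.25,-1.5,.08,-2.65]);hi=np.array([2.58,2.09,1.39,2.4,4.64,2.09,2.65])
def fk(q):
    R=np.eye(3);Rs=[]
    for i in range(7):
        R=R@Ro.from_euler('zy'[i%2],(q[i] if i%2 else -q[i])+(np.pi/2 if i==6 else 0)).as_matrix();Rs.append(R)
    return np.array([0,0,kx[0]])+Rs[0][:,0]*kx[1]+Rs[1][:,1:]@kx[2:4]+Rs[3][:,1:]@kx[4:6]+Rs[5][:,1:]@kx[6:8],Rs[-1]
def track(q,p,R,n=30):
    from scipy.optimize import least_squares
    p0,R0=fk(q);w=Ro.from_matrix(R0.T@R).as_rotvec()
    for i in range(1,n+1):
        pt=p0+(p-p0)*i/n;Rt=R0@Ro.from_rotvec(w*i/n).as_matrix()
        q=least_squares(lambda z:np.r_[(fk(z)[0]-pt)*10,Ro.from_matrix(Rt.T@fk(z)[1]).as_rotvec()*3,(z-q)*.01],np.clip(q,lo+.001,hi-.001),bounds=(lo,hi)).x
    f=fk(q);print("  track q",np.round(q,2),"err mm",round(np.linalg.norm(f[0]-p)*1e3,1),"deg",round(np.degrees(Ro.from_matrix(R.T@f[1]).magnitude()),1))
    return q
def pose(G,az,tilt):
    az,tilt=np.radians([az,tilt]);u=np.array([np.cos(az),np.sin(az),0]);kz=np.array([0,0,1.])
    z=np.sin(tilt)*u-np.cos(tilt)*kz; x=np.cos(tilt)*u+np.sin(tilt)*kz
    return np.array(G)-.054*z,np.c_[x,np.cross(z,x),z]
def plan(p0,R0,p,R,n):
    w=Ro.from_matrix(R0.T@R).as_rotvec()/n
    for i in range(n):
        Ri=R0@Ro.from_rotvec(w*i).as_matrix()
        print(list(np.round(np.r_[Ri.T@((p-p0)/n)*1000],1)),list(np.round(w,4)))
E
python3 - <<'E'
from h import *
s,R,p=st();q=s['q']
for az in(90,105,120):
    print(az);B=np.array([.447,.255,.056]);pt,Rt=pose(B,az,60)
    a=track(q,pt-.11*Rt[:,2]+[0,0,.03],Rt);a=track(a,pt,Rt);a=track(a,pt+[.03,-.03,.15],Rt)
    C=np.array([.524,.02,.048]);pc,Rc=pose(C,-5.3,-30)
    a=track(a,pc+[0,0,.12],Rc);a=track(a,pc,Rc)
pt,Rt=pose(B,105,60)
plan(p,R,pt-.11*Rt[:,2]+[0,0,.03],Rt,16); print(pt,Rt)
E
```

```text
t 3.2 q [ 0.17 -0.27 -0.7   2.18 -0.29  0.46 -1.41] p [468.5 268.3 305. ] grasp [499.4 285.5 264.3] 
 [[0.658, 0.489, 0.573], [0.37, -0.872, 0.319], [0.656, 0.002, -0.755]] w 85.1 F [-0.3  2.5 -0.2]
90
  track q [-0.    0.33  0.23  2.16 -1.13  1.34  0.92] err mm 0.0 deg 0.0
  track q [-0.1   0.48  0.11  2.2  -1.35  1.15  1.07] err mm 0.0 deg 0.0
  track q [-0.1   0.23  0.17  2.09 -1.16  1.29  0.71] err mm 0.0 deg 0.0
  track q [-0.38  0.54  0.44  1.5  -0.24  1.68 -1.56] err mm 0.0 deg 0.0
  track q [-0.36  0.67  0.41  1.58 -0.28  1.48 -1.53] err mm 0.0 deg 0.0
105
  track q [ 0.08  0.47  0.08  1.93 -0.96  1.46  0.91] err mm 0.0 deg 0.0
  track q [-0.02  0.57 -0.    2.02 -1.09  1.24  1.  ] err mm 0.0 deg 0.0
  track q [-0.    0.36  0.04  1.91 -1.    1.45  0.75] err mm 0.0 deg 0.0
  track q [-0.37  0.54  0.42  1.5  -0.23  1.68 -1.57] err mm 0.0 deg 0.0
  track q [-0.35  0.66  0.39  1.58 -0.27  1.48 -1.54] err mm 0.0 deg 0.0
120
  track q [ 0.09  0.6  -0.04  1.7  -0.79  1.58  0.89] err mm 0.0 deg 0.0
  track q [ 0.01  0.66 -0.1   1.84 -0.87  1.36  0.96] err mm 0.0 deg 0.0
  track q [ 0.
[... 1555 characters left out ...]
, np.float64(0.0177), np.float64(-0.0527)]
[np.float64(-12.3), np.float64(1.9), np.float64(-2.9)] [np.float64(0.0641), np.float64(0.0177), np.float64(-0.0527)]
[np.float64(-12.3), np.float64(1.1), np.float64(-3.2)] [np.float64(0.0641), np.float64(0.0177), np.float64(-0.0527)]
[np.float64(-12.3), np.float64(0.2), np.float64(-3.4)] [np.float64(0.0641), np.float64(0.0177), np.float64(-0.0527)]
[np.float64(-12.2), np.float64(-0.6), np.float64(-3.7)] [np.float64(0.0641), np.float64(0.0177), np.float64(-0.0527)]
[0.45910377 0.20982812 0.083     ] [[-1.29409523e-01  9.65925826e-01 -2.24143868e-01]
 [ 4.82962913e-01  2.58819045e-01  8.36516304e-01]
 [ 8.66025404e-01 -1.38777878e-17 -5.00000000e-01]]
```

Emit:
step_arm(rows=[[-8.5, 8.7, 4, 0.064, 0.0177, -0.0527], [-9, 8.4, 3.3, 0.064, 0.0177, -0.0527], [-9.5, 8.1, 2.6, 0.064, 0.0177, -0.0527], [-9.9, 7.8, 1.9, 0.064, 0.0177, -0.0527], [-10.4, 7.3, 1.3, 0.064, 0.0177, -0.0527], [-10.7, 6.8, 0.6, 0.064, 0.0177, -0.0527], [-11.1, 6.3, 0, 0.064, 0.0177, -0.0527], [-11.4, 5.7, -0.6, 0.064, 0.0177, -0.0527]])

```text
time: 3.87
position: [0.4669, 0.2077, 0.2509]
orientation: [-2.206, -1.221, -0.926]
contact_force: [0.4, -0.4, -1.2]
grip_width: 0.0853
grip_force: 0.0
```

Emit:
step_arm(rows=[[-11.7, 5, -1.1, 0.064, 0.0177, -0.0527], [-11.9, 4.3, -1.6, 0.064, 0.0177, -0.0527], [-12.1, 3.5, -2.1, 0.064, 0.0177, -0.0527], [-12.2, 2.8, -2.5, 0.064, 0.0177, -0.0527], [-12.3, 1.9, -2.9, 0.064, 0.0177, -0.0527], [-12.3, 1.1, -3.2, 0.064, 0.0177, -0.0527], [-12.3, 0.2, -3.4, 0.064, 0.0177, -0.0527], [-12.2, -0.6, -3.7, 0.064, 0.0177, -0.0527]])

```text
time: 4.53
position: [0.4622, 0.1284, 0.1846]
orientation: [-1.494, -1.665, -0.785]
contact_force: [0.4, -0.2, 0.0]
grip_width: 0.0855
grip_force: 0.0
```

Run:
```python
from h import *
s,R,p=st()
c=capture("side");t=capture("top")
a=np.vstack([cv2.resize(x["image"][r0:r0+120,c0:c0+240],None,fx=2.5,fy=2.5,interpolation=cv2.INTER_CUBIC) for x,r0,c0 in((c,215,100),(t,150,90))])
cv2.imwrite("pics/a1.png",a[:,:,::-1])
pt,Rt=pose([.447,.255,.056],105,60)
w=Ro.from_matrix(R.T@Rt).as_rotvec();print("turn",np.round(w,4),"then shift",np.round(Rt.T@(pt-p)*1000,1))
```

```text
t 4.53 q [-0.03  0.35  0.19  2.04 -1.03  1.4   0.82] p [462.2 128.4 184.6] grasp [455.1 173.6 156. ] 
 [[-0.036, 0.991, -0.131], [0.53, 0.13, 0.838], [0.847, -0.04, -0.529]] w 85.5 F [ 0.4 -0.2  0. ]
turn [ 0.0922  0.0321 -0.1016] then shift [-48.2  18.1 119.6]
```

View pics/a1.png

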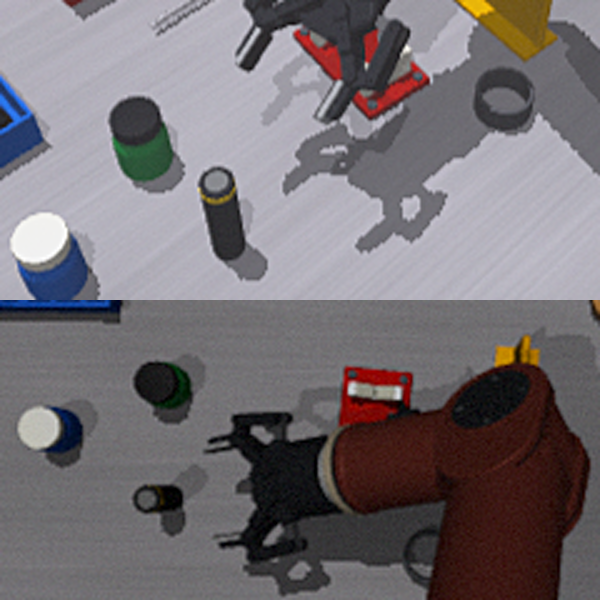

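The barrel still stands at side crop (218,180) to (229,248), with the open fingers to its right and clear of it. I'll turn, lower, then go in.

Emit:
step_arm(rows=[[-24, 9, 0, 0.046, 0.016, -0.051], [-24, 9, 0, 0.046, 0.016, -0.051], [0, 0, 20, 0, 0, 0], [0, 0, 20, 0, 0, 0], [0, 0, 0, 0, 0, 0]])

```text
time: 5.05
position: [0.4721, 0.1441, 0.1223]
orientation: [-1.339, -1.738, -0.769]
contact_force: [-1.4, 0.6, -0.3]
grip_width: 0.0851
grip_force: 0.0
```

Run:
```python
from h import *
s,R,p=st()
pt,Rt=pose([.447,.255,.056],105,60)
w=Ro.from_matrix(R.T@Rt).as_rotvec();print("turn",np.round(w,4),"then shift",np.round(Rt.T@(pt-p)*1000,1))
```

```text
t 5.05 q [-0.03  0.53  0.15  1.98 -1.03  1.4   0.99] p [472.1 144.1 122.3] grasp [460.  189.2  95.3] 
 [[-0.125, 0.966, -0.224], [0.484, 0.257, 0.836], [0.866, -0.004, -0.5]] w 85.1 F [-1.4  0.6 -0.3]
turn [-0.0002  0.     -0.0041] then shift [-0.6  4.5 77.6]
```

Emit:
step_arm(rows=[[0, 2.2, 20, 0, 0, 0], [0, 2.2, 20, 0, 0, 0], [0, 0, 19, 0, 0, 0], [0, 0, 19, 0, 0, 0], [0, 0, 0, 0, 0, 0]])

```text
time: 5.47
position: [0.4589, 0.2102, 0.0844]
orientation: [-1.338, -1.74, -0.77]
contact_force: [-0.8, 0.2, 0.6]
grip_width: 0.0855
grip_force: 0.0
```

Emit:
step_arm(rows=[[0, 0, 0, 0, 0, 0], [0, 0, 0, 0, 0, 0], [0, 0, 0, 0, 0, 0], [0, 0, 0, 0, 0, 0], [0, 0, 0, 0, 0, 0], [0, 0, 0, 0, 0, 0]], gripper=20, newtons=40)

```text
time: 5.97
position: [0.4614, 0.2064, 0.085]
orientation: [-1.341, -1.74, -0.773]
contact_force: [0.3, -2.5, 3.5]
grip_width: 0.029
grip_force: 40.6
```

```bash
python3 -c "
from h import *
st()"
```

```text
t 5.97 q [-0.09  0.57  0.09  2.02 -1.12  1.28  1.02] p [461.4 206.4  85. ] grasp [449.6 251.6  57.9] 
 [[-0.128, 0.967, -0.22], [0.485, 0.255, 0.837], [0.865, 0.001, -0.501]] w 29.0 F [ 0.3 -2.5  3.5]
```

Emit:
step_arm(rows=[[17.3, 0, -10, 0, 0, 0], [26, 0, -15, 0, 0, 0], [26, 0, -15, 0, 0, 0], [26, 0, -15, 0, 0, 0], [26, 0, -15, 0, 0, 0], [0, 0, 0, 0, 0, 0]])

```text
time: 6.47
position: [0.4626, 0.2072, 0.23]
orientation: [-1.338, -1.744, -0.78]
contact_force: [2.0, 0.9, -0.8]
grip_width: 0.0291
grip_force: 40.4
```

Run:
```python
from h import *
s,R,p=st()
c=capture("side");t=capture("top")
np.save("s2.npy",c,allow_pickle=True)
a=np.hstack([cv2.resize(x["image"][r0:r0+130,c0:c0+130],None,fx=3,fy=3,interpolation=cv2.INTER_CUBIC) for x,r0,c0 in((c,190,140),(t,170,110))])
cv2.imwrite("pics/a2.png",a[:,:,::-1])
pc,Rc=pose([.524,.02,.048],-5.3,-30);pc=pc+[0,0,.11]
track(s['q'],pc,Rc)
plan(p,R,pc,Rc,20)
```

```text
t 6.47 q [-0.12  0.31  0.12  1.99 -1.05  1.41  0.77] p [462.6 207.2 230. ] grasp [450.9 252.4 202.9] 
 [[-0.134, 0.967, -0.217], [0.483, 0.255, 0.838], [0.865, 0.007, -0.501]] w 29.1 F [ 2.   0.9 -0.8]
  track q [-0.42  0.56  0.49  1.52 -0.26  1.66 -1.54] err mm 0.0 deg 0.0
[np.float64(-6.3), np.float64(1.8), np.float64(-8.3)] [np.float64(-0.0264), np.float64(-0.0514), np.float64(0.1001)]
[np.float64(-6.5), np.float64(2.7), np.float64(-7.9)] [np.float64(-0.0264), np.float64(-0.0514), np.float64(0.1001)]
[np.float64(-6.5), np.float64(3.5), np.float64(-7.5)] [np.float64(-0.0264), np.float64(-0.0514), np.float64(0.1001)]
[np.float64(-6.5), np.float64(4.4), np.float64(-7.0)] [np.float64(-0.0264), np.float64(-0.0514), np.float64(0.1001)]
[np.float64(-6.4), np.float64(5.2), np.float64(-6.6)] [np.float64(-0.0264), np.float64(-0.0514), np.float64(0.1001)]
[np.float64(-6.1), np.float64(6.0), np.float64(-6.1)] [np.float64(-0.0264), np.float64(-0.0514), np.float64(0.1001)]
[np.float64(-5.8), np.float64(6.8), np.float64(-5.6)] [np.float64(-0.0264), np.float64(-0.0514), np.float64(0.1001)]
[np.fl
[... 814 characters left out ...]
[np.float64(-0.2), np.float64(10.3), np.float64(-2.3)] [np.float64(-0.0264), np.float64(-0.0514), np.float64(0.1001)]
[np.float64(0.7), np.float64(10.3), np.float64(-2.1)] [np.float64(-0.0264), np.float64(-0.0514), np.float64(0.1001)]
[np.float64(1.6), np.float64(10.2), np.float64(-1.9)] [np.float64(-0.0264), np.float64(-0.0514), np.float64(0.1001)]
[np.float64(2.5), np.float64(10.1), np.float64(-1.7)] [np.float64(-0.0264), np.float64(-0.0514), np.float64(0.1001)]
[np.float64(3.5), np.float64(9.8), np.float64(-1.6)] [np.float64(-0.0264), np.float64(-0.0514), np.float64(0.1001)]
[np.float64(4.3), np.float64(9.5), np.float64(-1.5)] [np.float64(-0.0264), np.float64(-0.0514), np.float64(0.1001)]
```

View pics/a2.png

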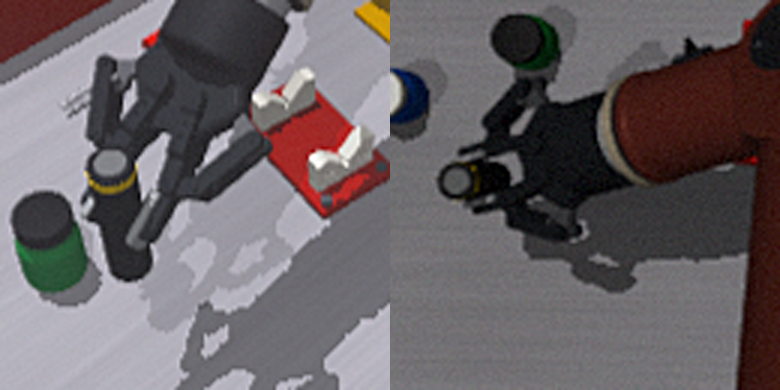

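The barrel is held nearly upright. Its cap centre is at side crop (112,162) and top crop (67,181).

Run:
```python
from h import *
s,R,p=st()
t=capture("top");c=capture("side")
X,e=two(c,(177.2,243.7),t,(132.2,230.2));print("cap",np.round(X*1000,1),np.round(np.array(e)*1000,1))
# foot end lowest point on side: crop (130,272)
u,v=140+130/3-.3,190+272/3-.3
print("foot if axis vertical", [np.round(onz(c,(u,v),z)*1000,1) for z in(.14,.15,.16)])
print("cap in tool",np.round(R.T@(X-p)*1000,1))
```

```text
t 6.57 q [-0.12  0.32  0.12  1.99 -1.05  1.41  0.77] p [461.2 207.  225.4] grasp [449.4 252.2 198.3] 
 [[-0.13, 0.967, -0.22], [0.485, 0.255, 0.836], [0.865, 0.003, -0.502]] w 28.6 F [-0.8  0.7 -1.1]
cap [447.3 255.1 255.9] [1.1 1.1]
foot if axis vertical [array([447.3, 259.6, 140. ]), array([441.3, 262.6, 150. ]), array([435.3, 265.7, 160. ])]
cap in tool [51.5 -1.1 27.9]
```

Emit:
step_arm(rows=[[-6.3, 1.8, -8.3, -0.0264, -0.0514, 0.1], [-6.5, 2.7, -7.9, -0.0264, -0.0514, 0.1], [-6.5, 3.5, -7.5, -0.0264, -0.0514, 0.1], [-6.5, 4.4, -7, -0.0264, -0.0514, 0.1], [-6.4, 5.2, -6.6, -0.0264, -0.0514, 0.1], [-6.1, 6, -6.1, -0.0264, -0.0514, 0.1], [-5.8, 6.8, -5.6, -0.0264, -0.0514, 0.1], [-5.4, 7.5, -5.1, -0.0264, -0.0514, 0.1], [-4.8, 8.1, -4.7, -0.0264, -0.0514, 0.1], [-4.2, 8.7, -4.2, -0.0264, -0.0514, 0.1]])

```text
time: 7.5
position: [0.5046, 0.1116, 0.2103]
orientation: [-2.439, -1.042, -0.063]
contact_force: [0.0, 0.1, -0.8]
grip_width: 0.0285
grip_force: 40.4
```

Emit:
step_arm(rows=[[-3.5, 9.2, -3.8, -0.0264, -0.0514, 0.1], [-2.8, 9.6, -3.4, -0.0264, -0.0514, 0.1], [-2, 9.9, -3, -0.0264, -0.0514, 0.1], [-1.1, 10.1, -2.6, -0.0264, -0.0514, 0.1], [-0.2, 10.3, -2.3, -0.0264, -0.0514, 0.1], [0.7, 10.3, -2.1, -0.0264, -0.0514, 0.1], [1.6, 10.2, -1.9, -0.0264, -0.0514, 0.1], [2.5, 10.1, -1.7, -0.0264, -0.0514, 0.1], [3.5, 9.8, -1.6, -0.0264, -0.0514, 0.1], [4.3, 9.5, -1.5, -0.0264, -0.0514, 0.1]])

```text
time: 8.33
position: [0.5489, 0.0175, 0.1974]
orientation: [-3.008, 0.143, 0.826]
contact_force: [-0.1, 0.2, -1.1]
grip_width: 0.0287
grip_force: 40.4
```

Run:
```python
from h import *
s,R,p=st()
pc,Rc=pose([.524,.02,.048],-5.3,-30);pc=pc+[0,0,.11]
w=Ro.from_matrix(R.T@Rc).as_rotvec();print("turn",np.round(w,4),"then shift",np.round(Rc.T@(pc-p)*1000,1))
plan(p,R,pc,Rc,2+int(np.linalg.norm(w)/.115))
```

```text
t 8.33 q [-0.42  0.57  0.49  1.52 -0.26  1.66 -1.54] p [548.9  17.5 197.4] grasp [521.4  19.7 151. ] 
 [[0.856, -0.093, -0.509], [-0.083, -0.996, 0.042], [-0.51, 0.006, -0.86]] w 28.7 F [-0.1  0.2 -1.1]
turn [ 0.0048  0.012  -0.0038] then shift [-2.  -0.2 -7.3]
[np.float64(-1.0), np.float64(-0.1), np.float64(-3.7)] [np.float64(0.0024), np.float64(0.006), np.float64(-0.0019)]
[np.float64(-1.0), np.float64(-0.1), np.float64(-3.7)] [np.float64(0.0024), np.float64(0.006), np.float64(-0.0019)]
```

Run:
```python
from h import *
s,R,p=st()
pc,Rc=pose([0,0,0],-5.3,-30)
for h in(.03,0):
    pt=np.array([.525,.0205,.048+h])-Rc@[.004,0,.0555]
    w=Ro.from_matrix(R.T@Rc).as_rotvec();print(pt,"turn",np.round(w,4),"then shift",np.round(Rc.T@(pt-p)*1000,1))
```

```text
t 8.33 q [-0.42  0.57  0.49  1.52 -0.26  1.66 -1.54] p [548.9  17.5 197.4] grasp [521.4  19.7 151. ] 
 [[0.856, -0.093, -0.509], [-0.083, -0.996, 0.042], [-0.51, 0.006, -0.86]] w 28.7 F [-0.1  0.2 -1.1]
[0.54918207 0.0182567  0.12806441] turn [ 0.0048  0.012  -0.0038] then shift [34.9 -0.8 60. ]
[0.54918207 0.0182567  0.09806441] turn [ 0.0048  0.012  -0.0038] then shift [49.9 -0.8 85.9]
```

Emit:
step_arm(rows=[[7, -0.4, 12, 0.005, 0.012, -0.004], [7, -0.4, 12, 0, 0, 0], [7, 0, 12, 0, 0, 0], [7, 0, 12, 0, 0, 0], [7, 0, 12, 0, 0, 0], [0, 0, 0, 0, 0, 0], [0, 0, 0, 0, 0, 0]])

```text
time: 8.92
position: [0.5492, 0.0186, 0.1289]
orientation: [-3.007, 0.133, 0.8]
contact_force: [-0.1, 0.4, -0.4]
grip_width: 0.0284
grip_force: 40.4
```

Run:
```python
from h import *
s,R,p=st()
pc,Rc=pose([0,0,0],-5.3,-30)
print("mid",p+R@[.004,0,.0555])
print("turn",Ro.from_matrix(R.T@Rc).as_rotvec())
c=capture("side");t=capture("top")
a=np.hstack([cv2.resize(x["image"][r0:r0+100,c0:c0+100],None,fx=4,fy=4,interpolation=cv2.INTER_CUBIC) for x,r0,c0 in((c,180,190),(t,150,190))])
cv2.imwrite("pics/a3.png",a[:,:,::-1])
```

```text
t 8.92 q [-0.41  0.63  0.47  1.57 -0.29  1.53 -1.51] p [549.2  18.6 128.9] grasp [522.5  21.3  82. ] 
 [[0.864, -0.089, -0.495], [-0.075, -0.996, 0.048], [-0.497, -0.005, -0.868]] w 28.4 F [-0.1  0.4 -0.4]
mid [0.52519612 0.02102339 0.07871231]
turn [-0.00256206 -0.00316283  0.00489517]
```

View pics/a3.png

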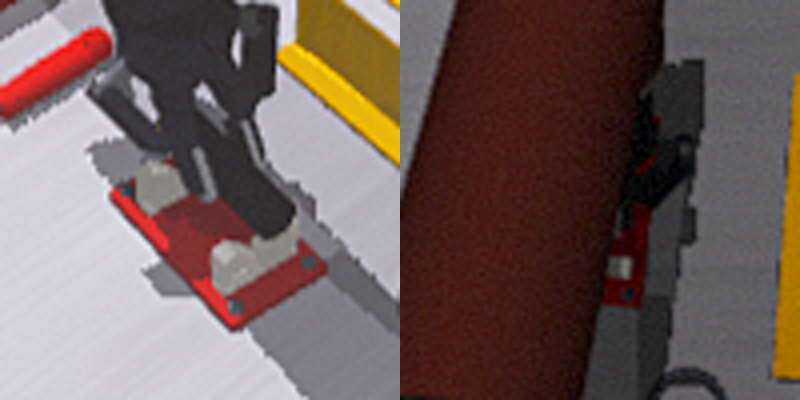

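The side crop shows the barrel level above both V-blocks, with its near end at about (285,215). I'll lower it.

Emit:
step_arm(rows=[[4, 0, 6.9, 0, 0, 0], [4, 0, 6.9, 0, 0, 0], [3, 0, 5.2, 0, 0, 0], [2, 0, 3.5, 0, 0, 0], [1, 0, 1.7, 0, 0, 0], [0.5, 0, 0.9, 0, 0, 0], [0, 0, 0, 0, 0, 0]])

```text
time: 9.6
position: [0.5498, 0.0189, 0.1006]
orientation: [-3.007, 0.133, 0.798]
contact_force: [0.1, 0.4, 0.4]
grip_width: 0.0286
grip_force: 40.5
```

Run:
```python
from h import *
s,R,p=st()
print("mid",p+R@[.004,0,.0555],s['torque'])
```

```text
t 9.6 q [-0.4   0.67  0.46  1.59 -0.3   1.49 -1.5 ] p [549.8  18.9 100.6] grasp [523.2  21.5  53.7] 
 [[0.865, -0.09, -0.494], [-0.075, -0.996, 0.049], [-0.496, -0.005, -0.868]] w 28.6 F [0.1 0.4 0.4]
mid [0.52589716 0.02129187 0.05039872] [ 0.10662522 -0.42399669 -0.11132519]
```

Emit:
step_arm(rows=[[0.5, 0, 0.9, 0, 0, 0], [0, 0, 0, 0, 0, 0], [0.5, 0, 0.9, 0, 0, 0], [0, 0, 0, 0, 0, 0]])

```text
time: 9.93
position: [0.5501, 0.0192, 0.0998]
orientation: [-3.006, 0.132, 0.797]
contact_force: [-1.5, 2.1, 11.0]
grip_width: 0.029
grip_force: 41.3
```

Emit:
step_arm(rows=[[0.5, 0, 0.9, 0, 0, 0], [0, 0, 0, 0, 0, 0], [0, 0, 0, 0, 0, 0]])

```text
time: 10.18
position: [0.5501, 0.0192, 0.0998]
orientation: [-3.006, 0.132, 0.797]
contact_force: [-3.5, 3.5, 18.9]
grip_width: 0.0286
grip_force: 42.1
```

Emit:
step_arm(rows=[[-0.5, 0, -1, 0, 0, 0], [0, 0, 0, 0, 0, 0]])

```text
time: 10.35
position: [0.5501, 0.0192, 0.0999]
orientation: [-3.006, 0.132, 0.797]
contact_force: [-2.6, 2.8, 10.2]
grip_width: 0.0287
grip_force: 41.1
```

Emit:
step_arm(rows=[[0, 0, 0, 0, 0, 0], [0, 0, 0, 0, 0, 0], [0, 0, 0, 0, 0, 0], [0, 0, 0, 0, 0, 0], [0, 0, 0, 0, 0, 0], [0, 0, 0, 0, 0, 0]], gripper=80)

```text
time: 10.85
position: [0.5499, 0.0186, 0.0985]
orientation: [-3.007, 0.133, 0.798]
contact_force: [0.6, -0.5, -0.9]
grip_width: 0.0802
grip_force: 0.0
```

Emit:
step_arm(rows=[[0, 0, -15, 0, 0, 0], [0, 0, -25, 0, 0, 0], [0, 0, -30, 0, 0, 0], [0, 0, -35, 0, 0, 0], [0, 0, -35, 0, 0, 0], [0, -35, 0, 0, 0, 0], [0, -40, 0, 0, 0, 0], [0, -40, 0, 0, 0, 0], [0, -40, 0, 0, 0, 0], [0, -40, 0, 0, 0, 0]])

```text
time: 11.68
position: [0.6364, 0.2079, 0.2212]
orientation: [-3.007, 0.133, 0.798]
contact_force: [0.3, -0.3, -1.1]
grip_width: 0.0799
grip_force: 0.0
```

Run:
```python
from h import *
s,R,p=st()
c=capture("side");t=capture("top")
np.save("s3.npy",c,allow_pickle=True);np.save("t3.npy",t,allow_pickle=True)
a=np.hstack([cv2.resize(x["image"][r0:r0+80,c0:c0+80],None,fx=5,fy=5,interpolation=cv2.INTER_CUBIC) for x,r0,c0 in((c,195,205),(t,160,200))])
cv2.imwrite("pics/a4.png",a[:,:,::-1])
```

```text
t 11.68 q [-0.53  0.75  0.42  1.15 -0.41  1.8  -1.79] p [636.4 207.9 221.2] grasp [609.7 210.5 174.3] 
 [[0.865, -0.09, -0.493], [-0.076, -0.996, 0.049], [-0.496, -0.005, -0.868]] w 79.9 F [ 0.3 -0.3 -1.1]
```

View pics/a4.png

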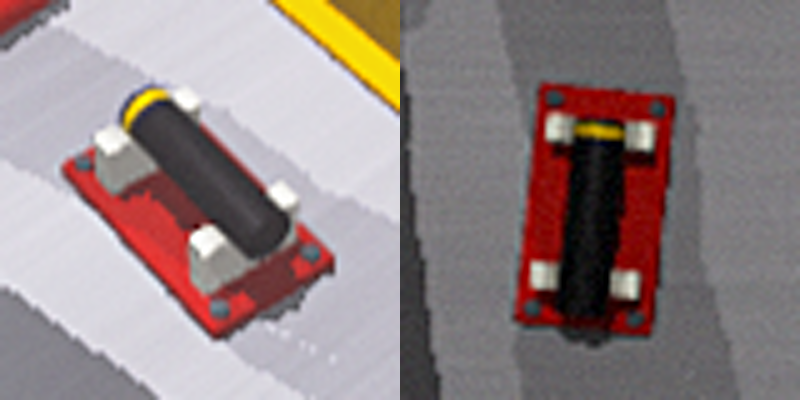

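The barrel is seated and level, with the band at top crop (600,131). It looks shifted toward the near end: the ends are at rows 118 and 316, the plate edges at 91 and 326.

Run:
```python
from h import *
s=np.load("s3.npy",allow_pickle=True).item();t=np.load("t3.npy",allow_pickle=True).item()
r=lambda v:np.round(np.array(v)*1000,1)
T=lambda x,y:((x+.5)/5-.5+200,(y+.5)/5-.5+160)
S=lambda x,y:((x+.5)/5-.5+205,(y+.5)/5-.5+195)
for n,c,F in(("top",t,T),("side",s,S)):
    P={"top":[(142,84),(275,96),(253,333),(117,320)],"side":[(62,165),(333,268),(217,337)]}[n]
    C=[onz(c,F(*p),.01) for p in P];print(n,"plate",r(C),"centre",r(np.mean(C if n=="top" else [C[0],C[1]],0)))
print("blocks top",r([onz(t,T(*p),.047) for p in((158,126),(241,136),(145,272),(227,282))]))
ax=np.array([np.cos(np.radians(-5.3)),np.sin(np.radians(-5.3)),0])
hsv=lambda c:cv2.cvtColor(c["image"],cv2.COLOR_RGB2HSV)
for n,c,b in(("top",t,(230,178,250,192)),("side",s,(225,205,245,225))):
    x0,y0,x1,y1=b;m=cv2.inRange(hsv(c)[y0:y1,x0:x1],(20,120,80),(35,255,255));yy,xx=np.nonzero(m)
    print(n,"band px",xx.mean()+x0,yy.mean()+y0,len(xx),"at z.061",r(onz(c,(xx.mean()+x0,yy.mean()+y0),.061)),"-> mid",r(onz(c,(xx.mean()+x0,yy.mean()+y0),.061)-.048*ax))
print("near end top",r(onz(t,T(181,316),.055)),"far end",r(onz(t,T(200,118),.055)))
```

```text
top plate [[598.   51.9  10. ]
 [591.3 -25.4  10. ]
 [454.1 -13.3  10. ]
 [461.2  65.2  10. ]] centre [526.1  19.6  10. ]
side plate [[599.1  53.6  10. ]
 [449.9  -4.8  10. ]
 [458.9  68.8  10. ]] centre [524.5  24.4  10. ]
blocks top [[ 5.704e+02  3.990e+01  4.700e+01]
 [ 5.649e+02 -6.900e+00  4.700e+01]
 [ 4.883e+02  4.650e+01  4.700e+01]
 [ 4.829e+02  5.000e-01  4.700e+01]]
top band px 239.8 185.88 25 at z.061 [566.3  15.   61. ] -> mid [518.5  19.4  61. ]
side band px 233.07407407407408 215.48148148148147 27 at z.061 [567.4  22.   61. ] -> mid [519.6  26.4  61. ]
near end top [463.8  25.7  55. ] far end [574.3  15.9  55. ]
```

The barrel sits about 7 mm too near along the cradle. I'll regrasp it, lift 5 mm, shift 7 mm and set it down.

Emit:
step_arm(rows=[[0, 40, 0, 0, 0, 0], [0, 40, 0, 0, 0, 0], [0, 40, 0, 0, 0, 0], [0, 40, 0, 0, 0, 0], [0, 35, 0, 0, 0, 0], [0, 0, 0, 0, 0, 0], [0, 0, 35, 0, 0, 0], [0, 0, 35, 0, 0, 0], [0, 0, 25, 0, 0, 0], [0, 0, 0, 0, 0, 0]])

```text
time: 12.62
position: [0.5683, 0.0171, 0.1336]
orientation: [-3.004, 0.133, 0.809]
contact_force: [-0.7, -0.4, 0.0]
grip_width: 0.0799
grip_force: 0.0
```

Emit:
step_arm(rows=[[0, 0, 20, 0, 0, 0], [0, 0, 15, 0, 0, 0], [0, 0, 10, 0, 0, 0], [0, 0, 0, 0, 0, 0], [0, 0, 0, 0, 0, 0]])

```text
time: 13.03
position: [0.5506, 0.0187, 0.0993]
orientation: [-3.007, 0.133, 0.797]
contact_force: [-0.1, 0.4, 1.1]
grip_width: 0.0798
grip_force: 0.0
```

Emit:
step_arm(rows=[[0, 0, 0, 0, 0, 0], [0, 0, 0, 0, 0, 0], [0, 0, 0, 0, 0, 0], [0, 0, 0, 0, 0, 0], [0, 0, 0, 0, 0, 0], [0, 0, 0, 0, 0, 0]], gripper=20)

```text
time: 13.53
position: [0.5505, 0.0192, 0.0992]
orientation: [-3.007, 0.133, 0.795]
contact_force: [2.6, 2.9, 5.0]
grip_width: 0.0287
grip_force: 39.3
```

Emit:
step_arm(rows=[[-1, 0, -1.7, 0, 0, 0], [-1.5, 0, -2.6, 0, 0, 0], [0, 0, 0, 0, 0, 0], [3, 0, -1.7, 0, 0, 0], [3, 0, -1.8, 0, 0, 0], [0, 0, 0, 0, 0, 0], [0, 0, 0, 0, 0, 0]])

```text
time: 14.12
position: [0.557, 0.0179, 0.1034]
orientation: [-3.007, 0.133, 0.798]
contact_force: [-0.2, 0.1, -0.5]
grip_width: 0.0288
grip_force: 39.4
```

Emit:
step_arm(rows=[[1, 0, 1.7, 0, 0, 0], [0.5, 0, 0.9, 0, 0, 0], [0.5, 0, 0.9, 0, 0, 0], [0, 0, 0, 0, 0, 0], [0.3, 0, 0.5, 0, 0, 0], [0, 0, 0, 0, 0, 0]])

```text
time: 14.62
position: [0.5568, 0.0184, 0.0994]
orientation: [-3.007, 0.133, 0.798]
contact_force: [-0.9, 2.1, 4.3]
grip_width: 0.0286
grip_force: 39.9
```

Emit:
step_arm(rows=[[0, 0, 0, 0, 0, 0], [0, 0, 0, 0, 0, 0], [0, 0, 0, 0, 0, 0], [0, 0, 0, 0, 0, 0], [0, 0, 0, 0, 0, 0], [0, 0, 0, 0, 0, 0]], gripper=80)

```text
time: 15.12
position: [0.5568, 0.0179, 0.099]
orientation: [-3.007, 0.133, 0.798]
contact_force: [0.1, 0.4, -0.8]
grip_width: 0.0802
grip_force: 0.0
```

Emit:
step_arm(rows=[[0, 0, -15, 0, 0, 0], [0, 0, -25, 0, 0, 0], [0, 0, -30, 0, 0, 0], [0, 0, -35, 0, 0, 0], [0, 0, -35, 0, 0, 0], [0, 20, -20, 0, 0, 0], [0, 30, -20, 0, 0, 0], [0, 35, -20, 0, 0, 0], [0, 40, 0, 0, 0, 0], [0, 40, 0, 0, 0, 0]])

```text
time: 15.95
position: [0.6412, -0.1575, 0.273]
orientation: [-3.009, 0.131, 0.795]
contact_force: [0.2, -0.5, -0.4]
grip_width: 0.08
grip_force: 0.0
```

Run:
```python
from h import *
s,R,p=st()
t=capture("top");s=capture("side")
np.save("s3.npy",s,allow_pickle=True);np.save("t3.npy",t,allow_pickle=True)
r=lambda v:np.round(np.array(v)*1000,1)
ax=np.array([np.cos(np.radians(-5.3)),np.sin(np.radians(-5.3)),0])
for n,c,b in(("top",t,(230,172,250,192)),("side",s,(222,202,245,225))):
    x0,y0,x1,y1=b;m=cv2.inRange(cv2.cvtColor(c["image"],cv2.COLOR_RGB2HSV)[y0:y1,x0:x1],(20,120,80),(35,255,255));yy,xx=np.nonzero(m)
    if len(xx):print(n,"band px",xx.mean()+x0,yy.mean()+y0,len(xx),"-> mid",r(onz(c,(xx.mean()+x0,yy.mean()+y0),.061)-.048*ax))
a=np.hstack([cv2.resize(x["image"][r0:r0+80,c0:c0+80],None,fx=5,fy=5,interpolation=cv2.INTER_CUBIC) for x,r0,c0 in((s,195,205),(t,160,200))])
cv2.imwrite("pics/a5.png",a[:,:,::-1])
```

```text
t 15.95 q [-0.13  0.74  0.54  1.1  -0.23  1.89 -1.3 ] p [ 641.2 -157.5  273. ] grasp [ 614.6 -154.9  226. ] 
 [[0.866, -0.088, -0.492], [-0.075, -0.996, 0.047], [-0.494, -0.004, -0.87]] w 80.0 F [ 0.2 -0.5 -0.4]
top band px 239.3448275862069 183.41379310344828 29 -> mid [525.4  20.7  61. ]
side band px 231.46428571428572 214.42857142857142 28 -> mid [525.2  27.1  61. ]
```

View pics/a5.png

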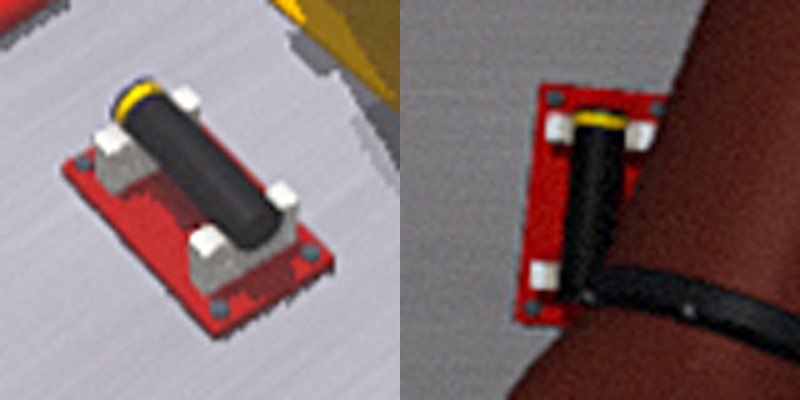

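The barrel is level on both blocks with its middle at x ≈ 0.525 against the cradle's 0.526, so it is centred. Next is the pad.

Run:
```python
from h import *
s,R,p=st()
pt,Rt=pose([.5448,-.3285,.086],-0.7,0)
q=track(s['q'],pt+[0,0,.12],Rt);q=track(q,pt,Rt)
pe,Re=pose([.5255,.02,.063+.01+.068],-5.3,0)
q=track(q,pt+[0,0,.16],Rt);q=track(q,pe+[0,0,.1],Re);q=track(q,pe,Re)
plan(p,R,pt+[0,0,.12],Rt,8)
```

```text
t 16.05 q [-0.12  0.74  0.54  1.1  -0.22  1.89 -1.3 ] p [ 638.4 -164.7  272.3] grasp [ 611.7 -162.1  225.4] 
 [[0.864, -0.1, -0.494], [-0.087, -0.995, 0.049], [-0.496, 0.001, -0.868]] w 79.7 F [-0.3 -0.  -0.4]
  track q [ 0.01  0.37  0.59  1.58 -0.21  1.26 -0.94] err mm 0.0 deg 0.0
  track q [ 0.05  0.48  0.55  1.7  -0.28  1.04 -0.89] err mm 0.0 deg 0.0
  track q [ 0.01  0.34  0.6   1.53 -0.2   1.33 -0.96] err mm 0.0 deg 0.0
  track q [-0.47  0.08  0.37  1.79 -0.03  1.27 -1.76] err mm 0.0 deg 0.0
  track q [-0.45  0.17  0.37  1.92 -0.07  1.07 -1.72] err mm 0.0 deg 0.0
[np.float64(-7.6), np.float64(21.5), np.float64(6.1)] [np.float64(-0.0027), np.float64(0.0649), np.float64(-0.0108)]
[np.float64(-8.2), np.float64(21.4), np.float64(5.7)] [np.float64(-0.0027), np.float64(0.0649), np.float64(-0.0108)]
[np.float64(-8.8), np.float64(21.3), np.float64(5.2)] [np.float64(-0.0027), np.float64(0.0649), np.float64(-0.0108)]
[np.float64(-9.3), np.float64(21.2), np.float64(4.6)] [np.float64(-0.0027), np.float64(0.0649), np.float64(-0.0108)]
[np.float64(-9.8), np.float64(21.1), np.float64(4.1)] [np.float64(-0.0027), np.float64(0.0649), np.float64(-0.0108)]
[np.float64(-10.3), np.float64(21.0), np.float64(3.5)] [np.float64(-0.0027), np.float64(0.0649), np.float64(-0.0108)]
[np.float64(-10.7), np.float64(20.9), np.float64(2.9)] [np.float64(-0.0027), np.float64(0.0649), np.float64(-0.0108)]
[np.float64(-11.1), np.float64(20.7), np.float64(2.2)] [np.float64(-0.0027), np.float64(0.0649), np.float64(-0.0108)]
```

Emit:
step_arm(rows=[[-7.6, 21.5, 6.1, -0.0027, 0.065, -0.0108], [-8.2, 21.4, 5.7, -0.0027, 0.065, -0.0108], [-8.8, 21.3, 5.2, -0.0027, 0.065, -0.0108], [-9.3, 21.2, 4.6, -0.0027, 0.065, -0.0108], [-9.8, 21.1, 4.1, -0.0027, 0.065, -0.0108], [-10.3, 21, 3.5, -0.0027, 0.065, -0.0108], [-10.7, 20.9, 2.9, -0.0027, 0.065, -0.0108], [-11.1, 20.7, 2.2, -0.0027, 0.065, -0.0108], [0, 0, 0, 0, 0, 0], [0, 0, 0, 0, 0, 0]])

```text
time: 16.88
position: [0.5469, -0.3223, 0.2592]
orientation: [-3.135, 0.009, -0.004]
contact_force: [1.3, -0.6, -0.2]
grip_width: 0.0801
grip_force: 0.0
```

Run:
```python
from h import *
s,R,p=st()
c=capture("side");t=capture("top")
for n,x in(("side",c),("top",t)):
    m=cv2.inRange(cv2.cvtColor(x["image"],cv2.COLOR_RGB2HSV),(0,60,50),(12,150,255)); 
a=np.hstack([cv2.resize(x["image"][r0:r0+80,c0:c0+80],None,fx=5,fy=5,interpolation=cv2.INTER_CUBIC) for x,r0,c0 in((c,125,285),(t,155,325))])
cv2.imwrite("pics/a6.png",a[:,:,::-1])
pt,Rt=pose([.5448,-.3285,.086],-0.7,0)
print("turn",np.round(Ro.from_matrix(R.T@Rt).as_rotvec(),4),"then shift",np.round(Rt.T@(pt-p)*1000,1))
```

```text
t 16.88 q [ 0.01  0.36  0.59  1.59 -0.22  1.25 -0.94] p [ 546.9 -322.3  259.2] grasp [ 547.  -322.   205.2] 
 [[1.0, -0.006, 0.003], [-0.006, -1.0, 0.006], [0.003, -0.006, -1.0]] w 80.1 F [ 1.3 -0.6 -0.2]
turn [-0.0061 -0.0028  0.0062] then shift [ -2.    6.2 119.2]
```

Emit:
step_arm(rows=[[-2, 6.2, 10, -0.006, -0.003, 0.006], [0, 0, 25, 0, 0, 0], [0, 0, 25, 0, 0, 0], [0, 0, 25, 0, 0, 0], [0, 0, 20, 0, 0, 0], [0, 0, 10, 0, 0, 0], [0, 0, 4, 0, 0, 0], [0, 0, 0, 0, 0, 0]])

```text
time: 17.65
position: [0.5468, -0.3262, 0.1385]
orientation: [-3.141, 0.011, 0.004]
contact_force: [-0.2, -0.1, 0.4]
grip_width: 0.0798
grip_force: 0.0
```

Emit:
step_arm(rows=[[0, 0, 0, 0, 0, 0], [0, 0, 0, 0, 0, 0], [0, 0, 0, 0, 0, 0], [0, 0, 0, 0, 0, 0], [0, 0, 0, 0, 0, 0], [0, 0, 0, 0, 0, 0], [0, 0, 0, 0, 0, 0]], gripper=10, newtons=60)

```text
time: 18.23
position: [0.547, -0.327, 0.1404]
orientation: [3.141, -0.012, 0.001]
contact_force: [-0.1, -0.9, 5.5]
grip_width: 0.0191
grip_force: 59.5
```

```bash
python3 -c "
from h import *
st()"
```

```text
t 18.23 q [ 0.05  0.48  0.55  1.7  -0.28  1.04 -0.89] p [ 547.  -327.   140.4] grasp [ 547.  -327.    86.4] 
 [[1.0, -0.008, 0.0], [-0.008, -1.0, -0.001], [0.0, 0.001, -1.0]] w 19.1 F [-0.1 -0.9  5.5]
```

Emit:
step_arm(rows=[[0, 0, -8, 0, 0, 0], [0, 0, -15, 0, 0, 0], [0, 0, -20, 0, 0, 0], [0, 0, -25, 0, 0, 0], [0, 0, -25, 0, 0, 0], [0, 0, -25, 0, 0, 0], [0, 0, -25, 0, 0, 0], [0, 0, -20, 0, 0, 0], [0, 0, -7, 0, 0, 0], [0, 0, 0, 0, 0, 0]])

```text
time: 19.07
position: [0.5471, -0.327, 0.3112]
orientation: [3.141, -0.012, 0.002]
contact_force: [-0.2, 0.2, -2.8]
grip_width: 0.0192
grip_force: 59.4
```

Emit:
step_arm(rows=[[0, 0, 0, 0, 0, 0], [0, 0, 0, 0, 0, 0]])

```text
time: 19.23
position: [0.5463, -0.3262, 0.3076]
orientation: [-3.14, 0.012, 0.005]
contact_force: [-0.0, 0.2, -2.9]
grip_width: 0.0194
grip_force: 59.4
```

Run:
```python
from h import *
s,R,p=st()
c=capture("side");t=capture("top")
np.save("s4.npy",c,allow_pickle=True);np.save("t4.npy",t,allow_pickle=True)
f=lambda n:np.round(np.array(n),1)
# predicted pad points if pad origin = tool (-2.2,0,122.4)
P=lambda v:p+R@(np.array([-.0022,0,.1224])+np.array([v[0],-v[1],-v[2]]))
for n,cc in(("side",c),("top",t)):
    h=cv2.cvtColor(cc["image"],cv2.COLOR_RGB2HSV)
    print(n,"pred plate corners",[f(proj(cc,P(v))).tolist() for v in((.035,.028,.044),(.035,-.028,.044),(-.035,-.028,.044),(-.035,.028,.044))])
    x,y=proj(cc,P((0,0,.038)));x,y=int(x),int(y);sub=h[y-30:y+30,x-35:x+35]
    for nm,l,u in(("wood",(8,40,100),(25,150,255)),("pink",(150,50,80),(180,200,255)),("pink2",(0,50,80),(7,200,255))):
        m=cv2.inRange(sub,l,u);k,lab,sta,ce=cv2.connectedComponentsWithStats(m)
        if k>1:
            i=1+np.argmax(sta[1:,4]);pts=np.argwhere(lab==i)[:,::-1].astype(np.float32)+[x-35,y-30]
            print(nm,sta[i,4],"hull",cv2.approxPolyDP(cv2.convexHull(pts.astype(np.float32)),1.5,True).reshape(-1,2).tolist())
```

```text
t 19.23 q [ 0.    0.34  0.6   1.52 -0.19  1.35 -0.96] p [ 546.3 -326.2  307.6] grasp [ 546.2 -326.1  253.6] 
 [[1.0, -0.008, -0.003], [-0.008, -1.0, 0.001], [-0.003, -0.001, -1.0]] w 19.4 F [-0.   0.2 -2.9]
side pred plate corners [[317.4, 112.5], [330.6, 105.0], [350.7, 115.6], [337.6, 123.6]]
wood 191 hull [[344.0, 121.0], [339.0, 125.0], [335.0, 125.0], [317.0, 114.0], [325.0, 108.0], [343.0, 118.0]]
pink 75 hull [[344.0, 125.0], [338.0, 132.0], [323.0, 124.0], [320.0, 118.0]]
pink2 17 hull [[332.0, 125.0], [328.0, 126.0], [321.0, 122.0]]
top pred plate corners [[367.9, 175.1], [391.5, 175.4], [391.9, 204.7], [368.2, 204.5]]
wood 85 hull [[382.0, 175.0], [381.0, 179.0], [375.0, 182.0], [369.0, 180.0], [369.0, 175.0]]
```

Run:
```python
from h import *
s,R,p=st()
_,Re=pose([0,0,0],-5.3,0)
pe=np.array([.5255,.0204,.073+.1224])-Re@[-.0022,0,0]
plan(p,R,np.r_[pe[:2],.312],Re,14); print(pe)
```

```text
t 19.33 q [ 0.    0.34  0.6   1.52 -0.19  1.35 -0.96] p [ 546.4 -326.2  307.8] grasp [ 546.2 -326.2  253.8] 
 [[1.0, -0.008, -0.003], [-0.008, -1.0, 0.001], [-0.003, -0.001, -1.0]] w 19.5 F [-0.4  0.4 -2.6]
[np.float64(-1.5), np.float64(-24.7), np.float64(-0.3)] [np.float64(-0.0001), np.float64(0.0002), np.float64(0.0061)]
[np.float64(-1.7), np.float64(-24.7), np.float64(-0.3)] [np.float64(-0.0001), np.float64(0.0002), np.float64(0.0061)]
[np.float64(-1.8), np.float64(-24.7), np.float64(-0.3)] [np.float64(-0.0001), np.float64(0.0002), np.float64(0.0061)]
[np.float64(-2.0), np.float64(-24.7), np.float64(-0.3)] [np.float64(-0.0001), np.float64(0.0002), np.float64(0.0061)]
[np.float64(-2.1), np.float64(-24.7), np.float64(-0.3)] [np.float64(-0.0001), np.float64(0.0002), np.float64(0.0061)]
[np.float64(-2.3), np.float64(-24.7), np.float64(-0.3)] [np.float64(-0.0001), np.float64(0.0002), np.float64(0.0061)]
[np.float64(-2.4), np.float64(-24.7), np.float64(-0.3)] [np.float64(-0.0001), np.float64(0.0002), np.float64(0.0061)]
[np.float64(-2.6), np.float64(-24.6), np.float64(-0.3)] [np.float64(-0.0001), np.float64(0.0002), np.float64(0.0061)]
[np.float64(-2.7), np.float64(-24.6), np.float64(-0.3)] [np.float64(-0.0001), np.float64(0.0002), np.float64(0.0061)]
[np.float64(-2.9), np.float64(-24.6), np.float64(-0.3)] [np.float64(-0.0001), np.float64(0.0002), np.float64(0.0061)]
[np.float64(-3.0), np.float64(-24.6), np.float64(-0.3)] [np.float64(-0.0001), np.float64(0.0002), np.float64(0.0061)]
[np.float64(-3.2), np.float64(-24.6), np.float64(-0.3)] [np.float64(-0.0001), np.float64(0.0002), np.float64(0.0061)]
[np.float64(-3.3), np.float64(-24.6), np.float64(-0.3)] [np.float64(-0.0001), np.float64(0.0002), np.float64(0.0061)]
[np.float64(-3.5), np.float64(-24.5), np.float64(-0.3)] [np.float64(-0.0001), np.float64(0.0002), np.float64(0.0061)]
[0.52769059 0.02019678 0.1954    ]
```

Emit:
step_arm(rows=[[-1.5, -15, -0.3, 0, 0, 0.006], [-1.7, -24.7, -0.3, 0, 0, 0.006], [-1.8, -24.7, -0.3, 0, 0, 0.006], [-2, -24.7, -0.3, 0, 0, 0.006], [-2.1, -24.7, -0.3, 0, 0, 0.006], [-2.3, -24.7, -0.3, 0, 0, 0.006], [-2.4, -24.7, -0.3, 0, 0, 0.006], [-2.6, -24.6, -0.3, 0, 0, 0.006]])

```text
time: 20.0
position: [0.5355, -0.1372, 0.311]
orientation: [3.14, -0.088, -0.004]
contact_force: [0.4, 0.4, -1.5]
grip_width: 0.0194
grip_force: 59.3
```

Emit:
step_arm(rows=[[-2.7, -24.6, -0.3, 0, 0, 0.006], [-2.9, -24.6, -0.3, 0, 0, 0.006], [-3, -24.6, -0.3, 0, 0, 0.006], [-3.2, -24.6, -0.3, 0, 0, 0.006], [-3.3, -24.6, -0.3, 0, 0, 0.006], [-3.5, -20, -0.3, 0, 0, 0.006], [0, -14, 0, 0, 0, 0], [0, 0, 0, 0, 0, 0], [0, 0, 0, 0, 0, 0]])

```text
time: 20.75
position: [0.5285, 0.02, 0.3129]
orientation: [3.138, -0.141, -0.003]
contact_force: [-0.3, -0.4, -2.7]
grip_width: 0.0194
grip_force: 59.4
```

```bash
cat > g.py <<'E'
from h import *
s,R,p=st()
_,Re=pose([0,0,0],-5.3,0)
pe=np.array([.5255,.0204,.073+.1224])-Re@[-.0022,0,0]
print("turn",np.round(Ro.from_matrix(R.T@Re).as_rotvec(),4),"then shift",np.round(Re.T@(pe-p)*1000,1))
E
python3 g.py
```

```text
t 20.75 q [-0.48  0.08  0.38  1.76 -0.03  1.31 -1.75] p [528.5  20.  312.9] grasp [528.4  20.  258.9] 
 [[0.996, -0.09, -0.002], [-0.09, -0.996, -0.001], [-0.002, 0.001, -1.0]] w 19.4 F [-0.3 -0.4 -2.7]
turn [0.0008 0.0021 0.0026] then shift [-8.000e-01 -1.000e-01  1.175e+02]
```

Descend to about 25 mm above, then check.

Emit:
step_arm(rows=[[-0.8, 0, 10, 0, 0.002, 0.0026], [0, 0, 22, 0, 0, 0], [0, 0, 25, 0, 0, 0], [0, 0, 20, 0, 0, 0], [0, 0, 12, 0, 0, 0], [0, 0, 7, 0, 0, 0], [0, 0, 5, 0, 0, 0], [0, 0, 0, 0, 0, 0], [0, 0, 0, 0, 0, 0]])

```text
time: 21.5
position: [0.5285, 0.0194, 0.2134]
orientation: [3.138, -0.148, 0.003]
contact_force: [-0.4, -0.8, -2.2]
grip_width: 0.0195
grip_force: 59.3
```

```bash
python3 g.py
python3 - <<'E'
from h import *
s,R,p=st();c=capture("side")
P=lambda v:p+R@(np.array([-.0022,0,.1224])+np.array([v[0],-v[1],-v[2]]))
a=c["image"][150:270,190:310].copy();a=cv2.resize(a,None,fx=5,fy=5,interpolation=cv2.INTER_CUBIC)
def dot(X,col):
    u=(proj(c,X)-[190,150]+.5)*5-.5;cv2.circle(a,tuple(int(round(k)) for k in u),3,col,-1)
for sx in(1,-1):
    for sy in(1,-1): dot(P((.035*sx,.028*sy,.044)),(0,255,0));dot(P((.035*sx,.028*sy,.032)),(255,0,255))
    dot(P((.03*sx,0,0)),(0,255,255))
ax=np.array([np.cos(np.radians(-5.3)),np.sin(np.radians(-5.3)),0])
for k in(.055,-.055,.03,-.03): dot(np.array([.5255,.0204,.063])+k*ax,(255,255,255))
cv2.imwrite("pics/a7.png",a[:,:,::-1])
E
```

```text
t 21.5 q [-0.46  0.16  0.38  1.89 -0.06  1.1  -1.73] p [528.5  19.4 213.4] grasp [528.6  19.3 159.4] 
 [[0.996, -0.094, 0.002], [-0.094, -0.996, -0.0], [0.002, -0.0, -1.0]] w 19.5 F [-0.4 -0.8 -2.2]
turn [-0.0001 -0.0021 -0.002 ] then shift [-0.9 -0.8 18. ]
t 21.5 q [-0.46  0.16  0.38  1.89 -0.06  1.1  -1.73] p [528.5  19.4 213.4] grasp [528.6  19.3 159.4] 
 [[0.996, -0.094, 0.002], [-0.094, -0.996, -0.0], [0.002, -0.0, -1.0]] w 19.5 F [-0.4 -0.8 -2.2]
```

View pics/a7.png

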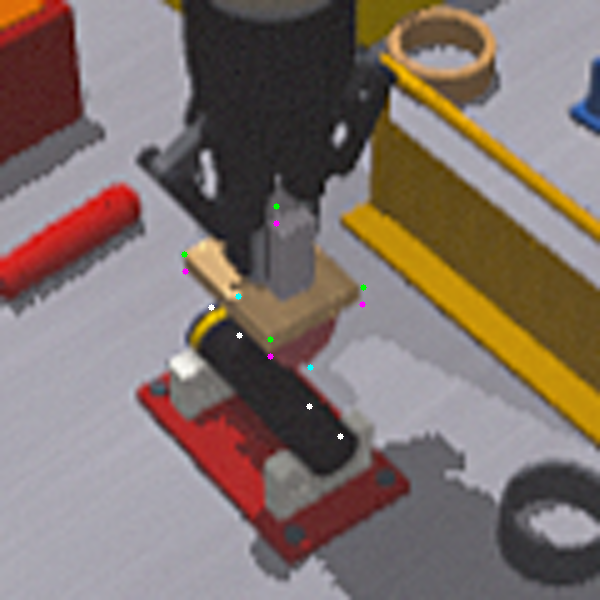

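The green and magenta plate-corner dots and the cyan end dot fall on the real pad to within about 2 crop pixels, so the held-pad model is right. The pad hangs level above the barrel, about 28 mm over its top line.

Emit:
step_arm(rows=[[-0.9, -0.8, 5, 0, -0.002, -0.002], [0, 0, 5, 0, 0, 0], [0, 0, 3, 0, 0, 0], [0, 0, 2, 0, 0, 0], [0, 0, 1, 0, 0, 0], [0, 0, 0, 0, 0, 0], [0, 0, 0, 0, 0, 0], [0, 0, 0, 0, 0, 0], [0, 0, 0, 0, 0, 0]])

```text
time: 22.3
position: [0.5274, 0.0204, 0.1969]
orientation: [3.138, -0.145, -0.001]
contact_force: [-0.8, -0.4, -2.2]
grip_width: 0.0194
grip_force: 59.3
```

```bash
python3 g.py
```

```text
t 22.3 q [-0.46  0.17  0.38  1.91 -0.07  1.07 -1.72] p [527.4  20.4 196.9] grasp [527.4  20.4 142.9] 
 [[0.996, -0.092, -0.001], [-0.092, -0.996, -0.0], [-0.001, 0.0, -1.0]] w 19.4 F [-0.8 -0.4 -2.2]
turn [0.0001 0.0005 0.0003] then shift [0.3 0.1 1.5]
```

Emit:
step_arm(rows=[[0, 0, 1.2, 0, 0, 0], [0, 0, 0, 0, 0, 0], [0, 0, 0, 0, 0, 0], [0, 0, 0, 0, 0, 0], [0, 0, 0, 0, 0, 0], [0, 0, 0, 0, 0, 0]])

```text
time: 22.8
position: [0.5273, 0.0204, 0.1955]
orientation: [3.138, -0.145, -0.001]
contact_force: [-0.5, -0.6, -2.6]
grip_width: 0.019
grip_force: 59.3
```

```bash
python3 g.py
python3 - <<'E'
from h import *
c=capture("side");x0,y0,x1,y1=222,202,245,225
m=cv2.inRange(cv2.cvtColor(c["image"],cv2.COLOR_RGB2HSV)[y0:y1,x0:x1],(20,120,80),(35,255,255));yy,xx=np.nonzero(m)
print("band",xx.mean()+x0,yy.mean()+y0,len(xx)); print(close_job())
E
```

```text
t 22.8 q [-0.46  0.18  0.38  1.91 -0.07  1.07 -1.72] p [527.3  20.4 195.5] grasp [527.2  20.4 141.5] 
 [[0.996, -0.092, -0.001], [-0.092, -0.996, -0.0], [-0.001, 0.0, -1.0]] w 19.0 F [-0.5 -0.6 -2.6]
turn [0.0001 0.0008 0.0002] then shift [0.4 0.1 0.1]
band 229.77777777777777 215.66666666666666 18
the job is handed in; nothing more can be done
None
```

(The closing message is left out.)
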